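# Slide the top plywood blank off the stack and seat it in the drilling jig

### The job

Slide the top plywood blank of the stack sideways onto the bed of the drilling jig beside it, without lifting it and without shifting the blanks below. Press it lightly against the end stop, with 5 to 9 N for half a second, then likewise across against the long side fence, and leave it lying flat and square in the corner, touching both. Never push it harder against either, and leave everything else on the bench alone.

Things in the scene. Friction and masses are not known exactly. Their poses are not given: they have to be found in the camera images.
- jig: drilling jig, fixed: dark wooden base board 190 (x) x 350 (y) x 12 mm. Origin: centre of its underside, on the bench; +y points from the stack to the end stop, +x to the side fence (away from the robot). Raised grey-laminate bed at x -77 to +95, y -8 to +170 mm, flat top 37.5 mm above the bench. The stack lies on the -y half; that end and the -x side are open. Placed and turned anew every time
- stop: end stop, a plain aluminium bar along the jig's x (150 long, 18 thick, standing 18 mm above the bed), rigid. Origin: at bed height, mid length, on the face the blank bears on (the face looks to the jig's -y). Pushing the blank against it with more than 12 N counts as too hard
- fence: side fence, a like aluminium bar along the jig's y (150 long, 18 thick, 18 mm above the bed), rigid. Origin: at bed height, mid length, on the face the blank bears on (the face looks to the jig's -x, towards the robot). Pushing the blank against it with more than 12 N counts as too hard
- home (a point): where the centre of the blank's underside lies when it is in the corner against both stop and fence: on the bed top, 65 mm from the stop face and 55 mm from the fence face; axes as the jig's
- top_blank: the blank to slide, uppermost of the stack: plywood 110 (x) x 130 (y) x 9 mm thick, about 90 g, loose. Origin: centre of its underside. It starts 39 mm above the bench (1.5 mm above the bed top), about 170 mm from home along the jig's y, 15 to 27 mm short of the fence, turned up to 5 degrees. Slides with about 0.5 N. Readings are not exact: feel for stop and fence
- blank_3: the blank under the top one, same size, loose; origin at the centre of its underside, 30 mm above the bench
- blank_2: the blank under blank_3, same size, loose; origin 21 mm above the bench
- blank_1: the lowest blank, same size, loose; origin 12 mm above the bench, on the base board
- toy_wheel: bystander: loose plain wooden disc, 44 mm across, 16 high, beside the jig; origin at the centre of its underside
- offcut: bystander: loose wooden offcut 35 x 80 x 30 mm high, beyond the stack; origin at the centre of its underside
- mug: bystander: white mug, 80 mm across, 85 high; origin under its centre
- glue: bystander: white glue bottle, 56 mm across, 150 high; origin under its centre
- paint_can: bystander: closed can, 90 mm across, 90 high; origin under its centre
- screwdriver: bystander: screwdriver lying on the bench; origin under it
- toy_horse: bystander: brown wooden toy horse, 170 mm high; origin between its feet
Things that resemble listed ones, but are neither listed nor needed, are in the scene too. What is shaped like the top_blank but turquoise or yellow is not meant.

How it is judged:
By the outcome, as a careful person would: the job done as asked, in the order asked, and still so for the second after the job is handed in, with the robot touching nothing.
It also fails if it takes over 72 s, if anything falls off the work surface, if the arm or the gripper's body presses on something with over 40 N, if the wrist force passes 120 N, or if a joint passes its speed limit or range.

### The arm

A 6-joint arm with a two-finger parallel gripper is mounted at the origin on the work surface. World frame = base frame: x ahead of the robot, y to its left, z up, the work surface at z = 0. Lengths are in m, angles in rad, forces in N, time in s.
With the tool pointing down it reaches from about 0.35 to 0.975 m from the base axis. Payload 4.9 kg.
Tool frame: the origin (TCP) lies at the very end of the fingers, on their centre line; the grasp point (between the pads) lies 19 mm behind it (pinch_z is the distance from the TCP to the grasp point, in m); z points along the fingers, y is the line along which they close (so a half turn about z gives the same grasp; the last joint's range is limited). The gripper opens to 85 mm and grips with 20 to 120 N. Pads are 22 mm wide; open, the fingers measure 114 mm over their backs; the gripper's body (76 mm by 85 mm) begins 54 mm behind the grasp point. The pads swing forward as they close: fully open they stand 13 mm farther back than shut.
Start: joints at [1.145, 0.053, 1.613, -0, 1.476, -0.119], TCP at [0.189, 0.596, 0.231] pointing down, gripper open.
Joint ranges: [-3.01, 3.01], [-1.01, 2.22], [0.06, 2.58], [-1.02, 4.17], [0.09, 2.62], [-3.14, 3.14]. Speed limits (rad/s): [2.57, 2.57, 3.14, 3.14, 3.14, 3.14].

### API

Orientations are given as a unit quaternion [w, x, y, z].
In Python, from plant import * gives the robot as it stands. The module is installed in compiled form; this text tells all that it offers.
- The arm moves only by the tool play_rows, never from a script. Its arguments are lists of equal length, an entry for each row: "linear": the shift along the world's x, y, z in m, a list of three; "turn": the turn about the world's z in degrees. A call has 1 to 8 rows; each row shifts and turns the commanded pose from where the row before left it; what a row does not reach is not made up. A row lasts 1/8 s, in which the tool goes at most 62.5 mm and 10.7 degrees, less where a joint would pass 70% of its speed; a pose out of reach is approached as far as the arm can. A call is refused whole if a number of a shift passes 0.0625 or a number of a turn 10.7, either way. A call with a gripper value outside its range is refused whole. "hand" is the finger opening in m, from 0 to 0.0854, set as the call begins (left out, the last holds). The fingers move at their own pace and stop on an object; the grip force is fixed at half the most. Time passes only in rows, so rows that do not move let the fingers close. It gives the time, the measured TCP pose, the force, the opening and the grip force at its end, in the units of the state.
- state(): the state, without advancing time (a new reading comes with each control period).
- grab_frame(name): name is "scene" or "top"; returns the picture (384x512x3 uint8, red, green, blue); there is no depth.
- camera_info(name): a dict with "camera_matrix" (3x3 intrinsics, pixels), "origin" and "attitude" of the camera in the world. Camera axes: x right, y down, z forward; pixel columns grow to the right and rows downward; lengths in m; the calibration is good to about 2 mm. A picture is of the moment at which its call begins. camera_info takes no time and is no camera call.
- job_done(): hands the job in; it is judged then, once.
Trained networks look in the newest picture that a camera, given by its name, has taken for a name from the list of things; names that differ only in an ending like _2 or _b are one class to them, and where a whole thing is asked for, a point or a joint stands for the part that bears it (a point fixed in the world has none). Each returns a list of dicts, best first, with "p" (0 to 1); they miss things now and then, are a little off and sometimes report something else, mostly with a low value. They report only what shows in the picture. A call takes as long as a camera call. They do not tell look-alikes from the thing itself.
- trace(camera, thing): "region" (384x512 bool, what is visible of it) and "location" ([column, row] in pixels, amid what is visible of it).
The state is a dict: "time": time; "joint_pos": joint angles; "joint_vel": joint speeds; "joint_efforts": joint torques, N m; "tool_pos": TCP position; "tool_rot": TCP orientation; "contact_force": force on the tool from outside, world axes, zero at the start; "ft_torque": the same for the moment, N m; "gripper_width": opening from 0.0 (shut) to 1.0 (fully open); "grasp_force": force on a finger pad.
Only numpy, scipy, OpenCV 4.12 (cv2) and the standard library are available. Lean on these libraries where they do the work, as an engineer would, in place of code of your own. Each camera call takes 0.05 s, during which the arm holds its last target. There are 200 camera calls.

## Working session

There is one attempt and no reset: what is moved stays moved. The work goes in short steps, Python scripts to look and compute and a tool call to move; the robot and the scene stay as the last step left them, time stands still between calls to the robot, and variables do not carry over. Pictures are saved under pics/ and viewed, at most 10 in all, crops included, and the job is handed in when it is done.

Besides the shell and the picture viewer there is one more tool, called in YAML: its name, and indented under it one key for each argument. play_rows: Moves the arm, as the interface text tells. Its arguments: {"type":"object","properties":{"linear":{"type":"array","items":{"type":"array","items":{"type":"number"}}},"turn":{"type":"array","items":{"type":"number"}},"hand":{"type":"number"}},"required":["linear","turn"]}

```bash
mkdir -p pics; cat > h.py <<'E'
from plant import *
import numpy as np, cv2
def save(n,f):
    im=grab_frame(n); cv2.imwrite('pics/'+f,im[:,:,::-1]); return im
E
python3 - <<'E'
from h import *
a=save('scene','s1.png');b=save('top','t1.png')
cv2.imwrite('pics/both1.png',cv2.resize(np.hstack([a,b])[:,:,::-1],(800,300)))
for n in('scene','top'):
    print(camera_info(n))
s=state();print({k:np.round(v,4) for k,v in s.items()})
for n in('scene','top'):
  for t in('top_blank','stop','fence','jig'):
    for d in trace(n,t)[:3]: print(n,t,round(d['p'],2),np.round(d['location'],1),d['region'].sum())
E
```

```text
{'camera_matrix': array([[398.94799099,   0.        , 256.18443906],
       [  0.        , 398.94799099, 192.24591875],
       [  0.        ,   0.        ,   1.        ]]), 'origin': array([ 1.31412648, -0.80131944,  0.84541108]), 'attitude': array([-0.42277704,  0.81856667,  0.3513047 , -0.16671291])}
{'camera_matrix': array([[357.89922885,   0.        , 257.62151979],
       [  0.        , 357.89922885, 194.50974677],
       [  0.        ,   0.        ,   1.        ]]), 'origin': array([ 0.43266414, -0.00386745,  1.04615724]), 'attitude': array([ 0.02342396, -0.70032526,  0.7130072 , -0.02483109])}
{'time': np.float64(0.1), 'joint_pos': array([ 1.145 ,  0.0533,  1.6141,  0.    ,  1.476 , -0.119 ]), 'joint_vel': array([-0.0021, -0.0014, -0.0032,  0.0004,  0.0004,  0.0015]), 'joint_efforts': array([-2.00000e-04, -3.94899e+01, -3.71365e+01, -1.00000e-04,
        3.90000e-03, -0.00000e+00]), 'tool_pos': array([0.1885, 0.5953, 0.2302]), 'tool_rot': array([-3.000e-04,  1.528e-01,  9.883e-01, -9.000e-04]), 'contact_force': array([-0.1297,  0.0341, -0.401 ]), 'ft_torque': array([-0.0497,  0.0539,  0.0401]), 'grasp_force': np.float64(0.0), 'gripper_width': np.float64(0.9994)}
scene top_blank 0.96 [249.6 153.7] 484
scene top_blank 0.71 [151.2 203.1] 776
scene top_blank 0.62 [237.4 199.5] 895
scene stop 0.78 [291.  174.9] 204
scene stop 0.57 [236.6 209.6] 84
scene fence 0.79 [287.1 196.1] 264
scene jig 0.75 [273.4 195.8] 2843
top top_blank 0.65 [354.9 266.8] 1773
top top_blank 0.62 [286.6 185.4] 1787
top top_blank 0.56 [188.  273.7] 1798
top stop 0.97 [200.1 179.8] 304
top fence 0.66 [236.1 152.3] 352
top jig 0.97 [242.2 183.4] 6041
```

View pics/t1.png

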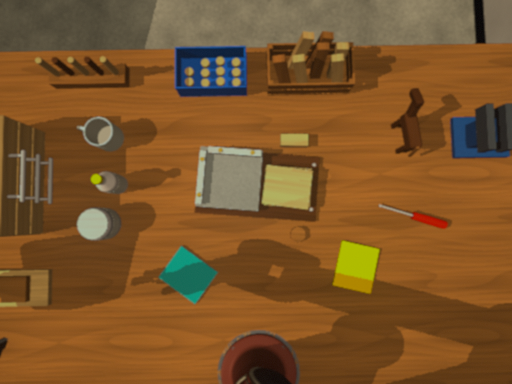

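View pics/s1.png

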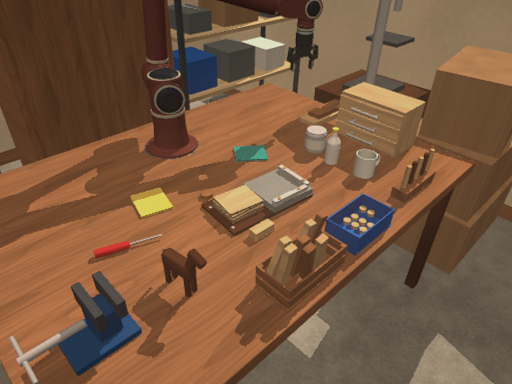

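The top view shows the jig at about (257,184), with the end stop left at (200,180), the fence above at (236,152), and the top blank at (287,186). The toy wheel is at (300,233) and the offcut at (294,140). The scene view shows the same jig, with the blank at (237,200).

```bash
cat >> h.py <<'E'
from scipy.spatial.transform import Rotation as R
def ray(n,px):
    c=camera_info(n);q=c['attitude'];r=R.from_quat([q[1],q[2],q[3],q[0]])
    p=np.linalg.inv(c['camera_matrix'])@np.c_[np.atleast_2d(px),np.ones(len(np.atleast_2d(px)))].T
    return c['origin'],r.apply(p.T)
def onz(n,px,z):
    o,d=ray(n,px); return (o+d*((z-o[2])/d[:,2])[:,None])[:,:2]
def tri(p1,p2):
    o1,d1=ray('scene',p1);o2,d2=ray('top',p2);d1=d1[0];d2=d2[0]
    t=np.linalg.lstsq(np.c_[d1,-d2],o2-o1,rcond=None)[0]
    a,b=o1+t[0]*d1,o2+t[1]*d2; return (a+b)/2,np.linalg.norm(a-b)
E
python3 - <<'E'
from h import *
a=save('scene','s2.png');b=save('top','t2.png')
def near(n,t,p):
    return min(trace(n,t),key=lambda d:np.hypot(*(np.array(d['location'])-p)))
for t,ps,pt,z in(('top_blank',(237,200),(287,186),.048),('stop',(291,175),(200,180),.0555),('fence',(287,196),(236,152),.0555),('jig',(273,196),(257,184),.012)):
    out={}
    for n,p in(('scene',ps),('top',pt)):
        d=near(n,t,p);m=d['region'].astype(np.uint8)
        ys,xs=np.nonzero(m);out[n]=d['location']
        if n=='top':
            w=onz(n,np.c_[xs,ys],z).astype(np.float32)
            r=cv2.minAreaRect(w*1000)
            print(t,np.round(w.mean(0),4),'rect',np.round(r[0],1),np.round(r[1],1),round(r[2],2))
    print('  tri',np.round(tri(out['scene'],out['top']),4) if 0 else [np.round(v,4) for v in tri(out['scene'],out['top'])])
    if t=='top_blank':
      for px in ([0,0],):pass
c=b[140:225,185:330]; 
cv2.imwrite('pics/crop_t.png',cv2.resize(c[:,:,::-1],None,fx=5.5,fy=5.5,interpolation=cv2.INTER_CUBIC))
c=a[155:240,195:325]
cv2.imwrite('pics/crop_s.png',cv2.resize(c[:,:,::-1],None,fx=6,fy=6,interpolation=cv2.INTER_CUBIC))
E
```

```text
top_blank [ 0.5204 -0.0885] rect [520.1 -88.3] [130.8 112.4] 81.49
  tri [array([ 0.5199, -0.0956,  0.0444]), np.float64(0.0036)]
stop [0.5516 0.1516] rect [553.6 151.4] [ 23.1 149. ] 85.84
  tri [array([0.5513, 0.1544, 0.0482]), np.float64(0.0107)]
fence [0.6224 0.0565] rect [622.3  56.2] [150.5  24.7] 83.22
  tri [array([0.6258, 0.0611, 0.0479]), np.float64(0.0004)]
jig [0.538  0.0253] rect [536.7  -4.8] [350.4 196.5] 84.49
  tri [array([5.483e-01, 5.510e-02, 1.000e-04]), np.float64(0.0206)]
```

View pics/crop_t.png

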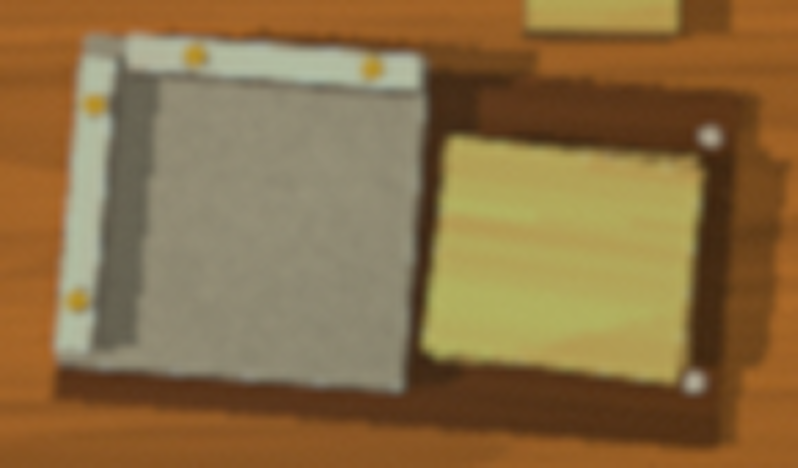

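View pics/crop_s.png

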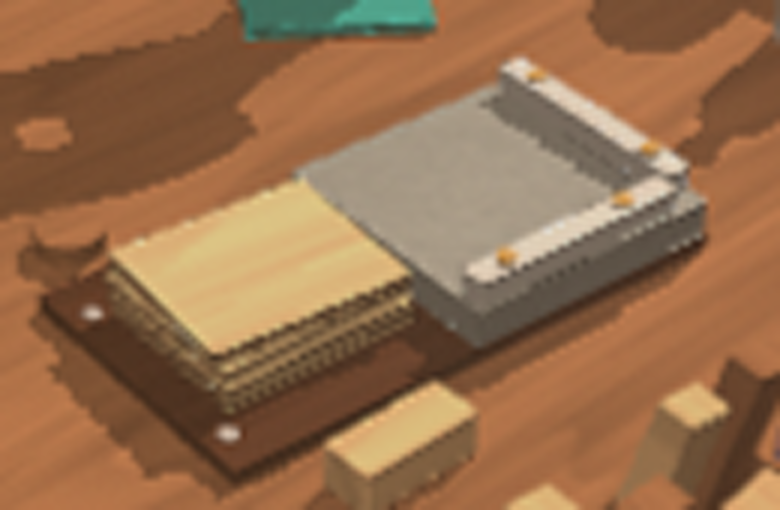

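The top crop shows the blank's corners at (447,135), (706,158), (688,384) and (423,354). The stop's inner edge runs from (118,60) to (93,352), and the fence's inner edge from (125,72) to (422,90). The scene crop shows the blank on top of the stack with clear faces at the -y and -x ends.

```bash
python3 - <<'E'
from h import *
def P(l,z):
    return onz('top',(np.array(l,float)+.5)/5.5-.5+[185,140],z)*1000
def ang(n,l,z):
    p=P(l,z);d=p[1]-p[0];print(n,np.round(p,1).tolist(),'ang mod90',round((np.degrees(np.arctan2(d[1],d[0]))+45)%90-45,2),round(np.hypot(*d),1))
ang('stop in',[(118,60),(93,352)],.0555);ang('stop out',[(82,50),(57,355)],.0555)
ang('fence in',[(125,72),(422,90)],.0555);ang('fence out',[(128,36),(425,55)],.0555)
ang('bed R',[(420,100),(405,390)],.0375);ang('bed low',[(57,365),(405,390)],.0375)
ang('base R',[(740,95),(722,443)],.012);ang('base low',[(57,397),(722,443)],.012)
c=[(447,135),(706,158),(688,384),(423,354)]
for i in range(4): ang('blank',[c[i],c[(i+1)%4]],.048)
print(P(c,.048).mean(0))
# heights: blank corner (far-left, near-right) in both views
S=lambda p:(np.array(p,float)+.5)/6-.5+[195,155]
T=lambda p:(np.array(p,float)+.5)/5.5-.5+[185,140]
for n,s,t in(('blank A',(408,272),c[0]),('blank B',(217,355),c[1]),('blank C',(112,258),c[2]),('blank D',(305,182),c[3]),('stop end',(503,68),(93,352)),('fence end',(470,270),(422,90))):
    print(n,[np.round(v,4) for v in tri(S(s),T(t))])
E
```

```text
stop in [[626.3, 135.6], [477.9, 149.4]] ang mod90 -5.31 149.0
stop out [[631.8, 153.9], [476.8, 167.5]] ang mod90 -5.03 155.6
fence in [[620.1, 132.1], [608.2, -18.7]] ang mod90 -4.52 151.3
fence out [[638.6, 130.4], [626.1, -20.6]] ang mod90 -4.72 151.5
bed R [[606.2, -17.9], [456.4, -7.4]] ang mod90 -4.0 150.1
bed low [[472.4, 170.7], [456.4, -7.4]] ang mod90 -5.14 178.8
base R [[610.2, -188.0], [426.3, -173.1]] ang mod90 -4.63 184.5
base low [[456.6, 175.2], [426.3, -173.1]] ang mod90 -4.98 349.6
blank [[586.1, -31.2], [571.9, -163.3]] ang mod90 -6.14 132.8
blank [[571.9, -163.3], [456.7, -150.8]] ang mod90 -6.15 115.9
blank [[456.7, -150.8], [474.3, -16.8]] ang mod90 -7.49 135.2
blank [[474.3, -16.8], [586.1, -31.2]] ang mod90 -7.32 112.7
[522.20998466 -90.52641044]
blank A [array([ 0.5851, -0.0324,  0.0469]), np.float64(0.0032)]
blank B [array([ 0.5714, -0.1628,  0.051 ]), np.float64(0.0001)]
blank C [array([ 0.4595, -0.148 ,  0.0458]), np.float64(0.0084)]
blank D [array([ 0.4763, -0.0148,  0.0432]), np.float64(0.0055)]
stop end [array([0.4795, 0.1513, 0.053 ]), np.float64(0.0042)]
fence end [array([ 0.6106, -0.0165,  0.054 ]), np.float64(0.0062)]
```

play_rows:
  linear:
    - [0.02, -0.049, 0]
    - [0.02, -0.049, 0]
    - [0.02, -0.049, 0]
    - [0.02, -0.049, 0]
    - [0.02, -0.049, 0]
    - [0.02, -0.049, 0]
    - [0.02, -0.049, 0]
    - [0.02, -0.049, 0]
  turn: [-4.8, -4.8, -4.8, -4.8, -4.8, -4.8, -4.8, -4.8]
  hand: 0.035

```text
time: 2.0
tool_pos: [0.3491, 0.2023, 0.2316]
tool_rot: [0.0, 0.47, 0.882, 0.0]
contact_force: [1.4, 0.2, 0.2]
gripper_width: 0.412
grasp_force: 0.0
```

play_rows:
  linear:
    - [0.02, -0.049, 0]
    - [0.02, -0.049, 0]
    - [0.02, -0.049, 0]
    - [0.02, -0.049, 0]
    - [0.02, -0.049, 0]
    - [0.02, -0.049, 0]
    - [0.02, -0.049, 0]
    - [0.02, -0.049, 0]
  turn: [-4.8, -4.8, -4.8, -4.8, -4.8, -4.8, -4.8, -4.8]

```text
time: 3.0
tool_pos: [0.5092, -0.19, 0.2315]
tool_rot: [0.0, 0.735, 0.678, 0.0]
contact_force: [0.1, 0.6, 0.3]
gripper_width: 0.41
grasp_force: 0.0
```

play_rows:
  linear:
    - [0.003, 0, -0.03]
    - [0, 0, -0.03]
    - [0, 0, -0.02]
    - [0, 0, 0]
    - [0, 0, 0]
  turn: [0, 0, 0, 0, 0]

```text
time: 3.62
tool_pos: [0.5124, -0.1884, 0.1527]
tool_rot: [0.001, 0.733, 0.68, 0.0]
contact_force: [0.1, 0.1, 0.1]
gripper_width: 0.411
grasp_force: 0.0
```

play_rows:
  linear:
    - [0, 0, -0.04]
    - [0, 0, -0.04]
    - [0, 0, -0.02]
    - [0, 0, -0.01]
    - [0, 0, 0]
    - [0, 0, 0]
  turn: [-0.4, 0, 0, 0, 0, 0]

```text
time: 4.38
tool_pos: [0.5129, -0.1888, 0.043]
tool_rot: [0.001, 0.736, 0.677, 0.0]
contact_force: [0.4, 0.1, 0.3]
gripper_width: 0.41
grasp_force: 0.0
```

```bash
python3 - <<'E'
from h import *
a=save('scene','s3.png')
cv2.imwrite('pics/c3.png',cv2.resize(a[140:240,150:290,::-1],None,fx=5.5,fy=5.5,interpolation=cv2.INTER_CUBIC))
s=state();print(s['tool_pos'],s['contact_force'],s['tool_rot'])
E
```

```text
[ 0.51290545 -0.18879531  0.04298228] [ 1.02205827 -0.1218326   0.3406623 ] [1.37917566e-03 7.35953313e-01 6.77030718e-01 4.75042922e-04]
```

View pics/c3.png

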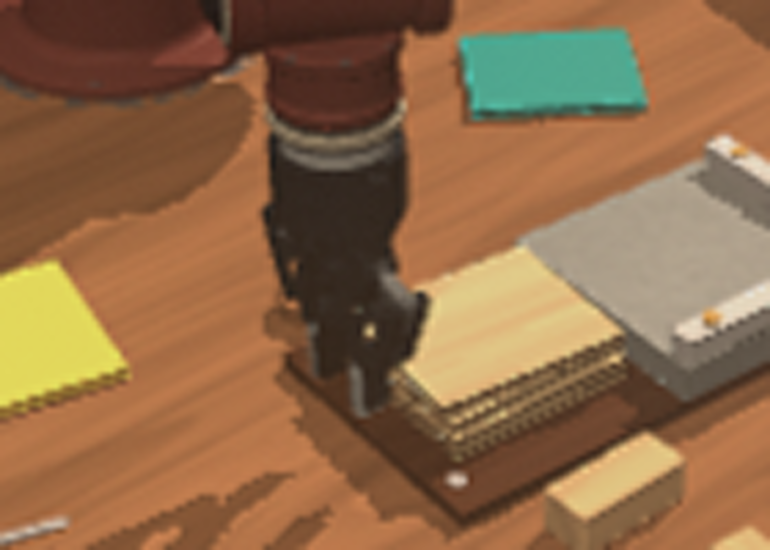

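The shut-ish fingers stand behind the stack's near end, around (370,390), at the height of the top blank and clear of everything.

play_rows:
  linear:
    - [0, 0, -0.0012]
    - [0, 0, 0]
    - [0.0005, 0.006, 0]
    - [0.0005, 0.006, 0]
    - [0.0002, 0.003, 0]
    - [0.0002, 0.003, 0]
  turn: [0, 0, 0, 0, 0, 0]
  hand: 0.02

```text
time: 5.18
tool_pos: [0.5132, -0.1699, 0.0401]
tool_rot: [0.0, 0.736, 0.677, -0.0]
contact_force: [0.3, 1.4, -0.4]
gripper_width: 0.237
grasp_force: 0.0
```

play_rows:
  linear:
    - [0.0002, 0.003, 0]
    - [0.0002, 0.003, 0]
    - [0.0003, 0.003, 0]
    - [0.0003, 0.003, 0]
    - [0.0002, 0.003, 0]
    - [0.0003, 0.003, 0]
    - [0.0002, 0.003, 0]
    - [0.0003, 0.003, 0]
  turn: [0, 0, 0, 0, 0, 0, 0, 0]

```text
time: 6.18
tool_pos: [0.5152, -0.146, 0.0401]
tool_rot: [0.0, 0.736, 0.677, -0.0]
contact_force: [-1.0, 0.3, 0.1]
gripper_width: 0.234
grasp_force: 0.2
```

```bash
python3 - <<'E'
from h import *
a=save('scene','s4.png');b=save('top','t4.png')
cv2.imwrite('pics/c4.png',cv2.resize(np.hstack([a[150:240,170:290],b[130:220,210:330]])[:,:,::-1],None,fx=3.3,fy=3.3,interpolation=cv2.INTER_CUBIC))
s=state();print(s['tool_pos'],s['contact_force'],s['tool_rot'])
E
```

```text
[ 0.51512444 -0.14584384  0.04005943] [-0.45972077 -0.20083047  0.03425313] [-1.32264271e-04  7.35862104e-01  6.77131409e-01  4.27202737e-05]
```

View pics/c4.png

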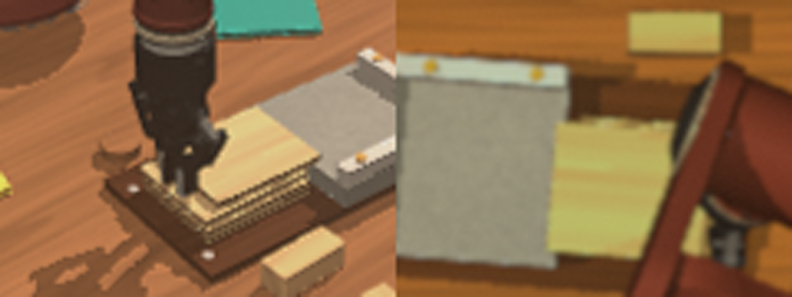

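The blank's front edge has come over the bed edge, near (555,190) in the right half, and the lower blanks look unmoved. I'll carry on pushing.

play_rows:
  linear:
    - [0.0003, 0.004, 0.0005]
    - [0.0005, 0.006, 0.0005]
    - [0.0006, 0.007, 0]
    - [0.0006, 0.007, 0]
    - [0.0006, 0.007, 0]
    - [0.0006, 0.007, 0]
    - [0.0006, 0.007, 0]
    - [0.0006, 0.007, 0]
  turn: [0, 0, 0, 0, 0, 0, 0, 0]

```text
time: 7.28
tool_pos: [0.5196, -0.0938, 0.0412]
tool_rot: [0.0, 0.736, 0.677, 0.0]
contact_force: [-0.1, -0.9, 0.4]
gripper_width: 0.236
grasp_force: 0.4
```

play_rows:
  linear:
    - [0.0006, 0.007, 0]
    - [0.0006, 0.007, 0]
    - [0.0006, 0.007, 0]
    - [0.0006, 0.007, 0]
    - [0.0006, 0.007, 0]
    - [0.0006, 0.007, 0]
    - [0.0006, 0.007, 0]
    - [0.0006, 0.007, 0]
  turn: [0, 0, 0, 0, 0, 0, 0, 0]

```text
time: 8.28
tool_pos: [0.5244, -0.0377, 0.0411]
tool_rot: [-0.0, 0.736, 0.677, -0.0]
contact_force: [-0.3, -1.1, 0.3]
gripper_width: 0.234
grasp_force: 0.2
```

play_rows:
  linear:
    - [0.0005, 0.006, 0]
    - [0.0005, 0.006, 0]
    - [0.0004, 0.005, 0]
    - [0.0004, 0.005, 0]
    - [0.0003, 0.004, 0]
    - [0, 0, 0]
    - [0, 0, 0]
  turn: [0, 0, 0, 0, 0, 0, 0]

```text
time: 9.15
tool_pos: [0.5265, -0.0122, 0.0411]
tool_rot: [-0.0, 0.736, 0.677, 0.0]
contact_force: [-0.3, -0.1, -0.2]
gripper_width: 0.234
grasp_force: 0.0
```

```bash
python3 - <<'E'
from h import *
a=save('scene','s5.png');b=save('top','t5.png')
cv2.imwrite('pics/c5.png',cv2.resize(np.hstack([a[140:230,200:320],b[130:220,190:310]])[:,:,::-1],None,fx=3.3,fy=3.3,interpolation=cv2.INTER_CUBIC))
s=state();print(s['tool_pos'],s['contact_force'],s['tool_rot'])
p=s['tool_pos']*1000;print('s',.0837*p[0]+.9965*p[1],'t',.9965*p[0]-.0837*p[1])
E
```

```text
[ 0.52646763 -0.012299    0.04113042] [ 0.11516215  0.0091926  -0.27150382] [-8.27610627e-06  7.36041176e-01  6.76936767e-01  2.25788699e-05]
s 31.80938934618652 t 525.6544226103478
```

View pics/c5.png

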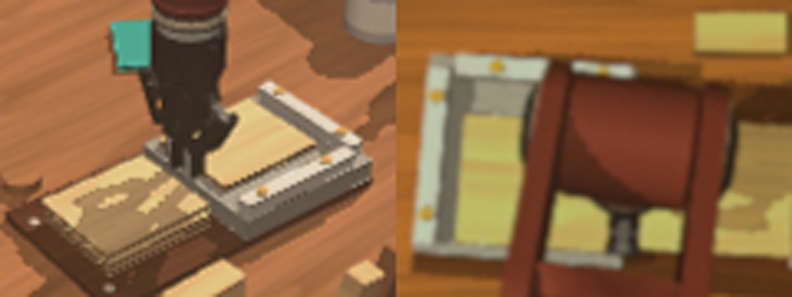

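The blank lies on the bed, with its front edge at about (462,180) in the right half and roughly 13 mm short of the stop. Now a slow approach.

play_rows:
  linear:
    - [0.0003, 0.003, 0]
    - [0.0003, 0.003, 0]
    - [0.0002, 0.003, 0]
    - [0.0001, 0.001, 0]
    - [0, 0, 0]
  turn: [0, 0, 0, 0, 0]

```text
time: 9.88
tool_pos: [0.5273, -0.002, 0.0411]
tool_rot: [-0.0, 0.736, 0.677, 0.0]
contact_force: [-0.3, 1.1, -0.2]
gripper_width: 0.235
grasp_force: 0.0
```

play_rows:
  linear:
    - [0, 0.0005, 0]
    - [0, 0, 0]
  turn: [0, 0]

```text
time: 10.12
tool_pos: [0.5273, -0.0017, 0.0411]
tool_rot: [-0.0, 0.736, 0.677, 0.0]
contact_force: [0.0, -0.3, -0.0]
gripper_width: 0.238
grasp_force: 0.1
```

play_rows:
  linear:
    - [0.0001, 0.0005, 0]
    - [0, 0, 0]
  turn: [0, 0]

```text
time: 10.38
tool_pos: [0.5274, -0.0012, 0.0411]
tool_rot: [-0.0, 0.736, 0.677, -0.0]
contact_force: [-0.1, -0.2, -0.6]
gripper_width: 0.235
grasp_force: 0.2
```

play_rows:
  linear:
    - [0, 0.0005, 0]
    - [0, 0, 0]
  turn: [0, 0]

```text
time: 10.62
tool_pos: [0.5274, -0.0007, 0.0411]
tool_rot: [-0.0, 0.736, 0.677, -0.0]
contact_force: [0.1, -0.1, 0.4]
gripper_width: 0.234
grasp_force: 0.1
```

play_rows:
  linear:
    - [0.0001, 0.0005, 0]
    - [0, 0, 0]
  turn: [0, 0]

```text
time: 10.88
tool_pos: [0.5275, -0.0001, 0.0411]
tool_rot: [-0.0, 0.736, 0.677, 0.0]
contact_force: [-0.2, 0.4, -0.3]
gripper_width: 0.239
grasp_force: 0.1
```

play_rows:
  linear:
    - [0, 0.0005, 0]
    - [0, 0, 0]
  turn: [0, 0]

```text
time: 11.12
tool_pos: [0.5275, 0.0004, 0.0411]
tool_rot: [-0.0, 0.736, 0.677, 0.0]
contact_force: [-0.5, -0.2, 1.2]
gripper_width: 0.232
grasp_force: 0.1
```

play_rows:
  linear:
    - [0.0001, 0.0005, 0]
    - [0, 0, 0]
  turn: [0, 0]

```text
time: 11.38
tool_pos: [0.5277, 0.0008, 0.0411]
tool_rot: [-0.0, 0.736, 0.677, 0.0]
contact_force: [0.2, -0.1, 0.3]
gripper_width: 0.233
grasp_force: 0.1
```

play_rows:
  linear:
    - [0, 0.0005, 0]
    - [0, 0, 0]
  turn: [0, 0]

```text
time: 11.62
tool_pos: [0.5277, 0.0013, 0.0411]
tool_rot: [-0.0, 0.736, 0.677, 0.0]
contact_force: [-0.3, -0.1, -0.3]
gripper_width: 0.235
grasp_force: 0.1
```

play_rows:
  linear:
    - [0.0001, 0.0005, 0]
    - [0, 0, 0]
  turn: [0, 0]

```text
time: 11.88
tool_pos: [0.5277, 0.0018, 0.0411]
tool_rot: [-0.0, 0.736, 0.677, 0.0]
contact_force: [0.1, -0.5, 0.5]
gripper_width: 0.235
grasp_force: 0.1
```

play_rows:
  linear:
    - [0, 0.0004, 0]
    - [0, 0, 0]
  turn: [0, 0]

```text
time: 12.12
tool_pos: [0.5278, 0.0022, 0.0411]
tool_rot: [-0.0, 0.736, 0.677, 0.0]
contact_force: [0.1, -0.5, -0.0]
gripper_width: 0.236
grasp_force: 0.1
```

play_rows:
  linear:
    - [0, 0.0004, 0]
    - [0, 0, 0]
  turn: [0, 0]

```text
time: 12.38
tool_pos: [0.5278, 0.0026, 0.0411]
tool_rot: [-0.0, 0.736, 0.677, 0.0]
contact_force: [0.1, -0.2, 0.4]
gripper_width: 0.235
grasp_force: 0.1
```

play_rows:
  linear:
    - [0, 0.0004, 0]
    - [0, 0, 0]
  turn: [0, 0]

```text
time: 12.62
tool_pos: [0.5277, 0.003, 0.0411]
tool_rot: [-0.0, 0.736, 0.677, 0.0]
contact_force: [0.8, 0.2, -0.2]
gripper_width: 0.236
grasp_force: 0.1
```

play_rows:
  linear:
    - [0.0001, 0.0004, 0]
    - [0, 0, 0]
  turn: [0, 0]

```text
time: 12.88
tool_pos: [0.5278, 0.0032, 0.0411]
tool_rot: [0.0, 0.736, 0.677, -0.0]
contact_force: [-1.3, -1.4, -0.2]
gripper_width: 0.235
grasp_force: 0.7
```

play_rows:
  linear:
    - [0, 0.0004, 0]
    - [0, 0, 0]
  turn: [0, 0]

```text
time: 13.12
tool_pos: [0.5277, 0.0034, 0.0411]
tool_rot: [0.0, 0.736, 0.677, -0.0]
contact_force: [-1.1, -3.7, 0.9]
gripper_width: 0.234
grasp_force: 1.8
```

play_rows:
  linear:
    - [0, 0.0003, 0]
    - [0, 0, 0]
  turn: [0, 0]

```text
time: 13.38
tool_pos: [0.5277, 0.0035, 0.0411]
tool_rot: [0.0, 0.736, 0.677, -0.001]
contact_force: [-1.3, -4.3, -0.6]
gripper_width: 0.231
grasp_force: 2.6
```

play_rows:
  linear:
    - [0, 0.0003, 0]
    - [0, 0, 0]
  turn: [0, 0]

```text
time: 13.62
tool_pos: [0.5276, 0.0035, 0.0411]
tool_rot: [0.0, 0.736, 0.677, -0.001]
contact_force: [-1.5, -5.7, 0.5]
gripper_width: 0.233
grasp_force: 3.0
```

```bash
python3 - <<'E'
from h import *
for i in range(4):
    grab_frame('top');s=state();print(np.round(s['contact_force'],2),np.round(s['ft_torque'],2))
E
```

```text
[-1.95 -6.16  0.74] [-1.02  0.36 -0.02]
[-2.23 -5.39  1.16] [-1.   0.3  0. ]
[-1.57 -6.01  0.1 ] [-1.04  0.3   0.02]
[-1.79 -5.08  0.47] [-1.    0.37 -0.06]
```

play_rows:
  linear:
    - [0, 0.0002, 0]
    - [0, 0, 0]
    - [0, 0, 0]
    - [0, 0, 0]
    - [0, 0, 0]
    - [0, 0, 0]
    - [0, 0, 0]
    - [0, 0, 0]
  turn: [0, 0, 0, 0, 0, 0, 0, 0]

```text
time: 14.82
tool_pos: [0.5276, 0.0036, 0.0411]
tool_rot: [0.001, 0.736, 0.677, -0.001]
contact_force: [-1.6, -6.2, -0.2]
gripper_width: 0.236
grasp_force: 3.3
```

```bash
python3 - <<'E'
from h import *
F=[]
for i in range(8):
    grab_frame('top');s=state();F.append(s['contact_force'])
print(np.mean(F,0),np.std(F,0),s['tool_pos'])
E
```

```text
[-1.98184623 -6.67311209  1.42840026] [0.46422769 0.38327307 0.43409288] [0.52761543 0.00357434 0.0411411 ]
```

play_rows:
  linear:
    - [-0.0001, -0.001, 0]
    - [-0.0002, -0.003, 0]
    - [-0.0008, -0.01, 0]
    - [-0.0008, -0.01, 0]
    - [0, 0, 0.03]
    - [0, 0, 0.03]
    - [0, 0, 0]
  turn: [0, 0, 0, 0, 0, 0, 0]

```text
time: 16.1
tool_pos: [0.5282, -0.0203, 0.1042]
tool_rot: [0.002, 0.736, 0.677, 0.002]
contact_force: [0.5, -0.0, -0.4]
gripper_width: 0.236
grasp_force: 0.0
```

play_rows:
  linear:
    - [-0.009, 0.012, 0]
    - [-0.01, 0.014, 0]
    - [-0.01, 0.014, 0]
    - [-0.01, 0.014, 0]
    - [-0.01, 0.014, 0]
    - [-0.01, 0.014, 0]
    - [-0.01, 0.014, 0]
    - [-0.008, 0.012, 0]
  turn: [10, 10, 10, 10, 10, 10, 10, 10]

```text
time: 17.1
tool_pos: [0.4478, 0.0888, 0.0996]
tool_rot: [-0.001, 0.126, 0.992, -0.0]
contact_force: [0.5, 0.4, -0.2]
gripper_width: 0.236
grasp_force: 0.0
```

play_rows:
  linear:
    - [0, 0, 0]
    - [0, 0, 0]
    - [0, 0, 0]
  turn: [10, 0, 0]

```text
time: 17.48
tool_pos: [0.4486, 0.0884, 0.1004]
tool_rot: [-0.001, 0.043, 0.999, -0.0]
contact_force: [0.4, 0.8, 0.9]
gripper_width: 0.234
grasp_force: 0.0
```

```bash
python3 - <<'E'
from h import *
b=save('top','t6.png');a=save('scene','s6.png')
cv2.imwrite('pics/c6.png',cv2.resize(np.hstack([a[140:230,200:320],b[130:220,190:310]])[:,:,::-1],None,fx=3.3,fy=3.3,interpolation=cv2.INTER_CUBIC))
s=state();p=s['tool_pos']*1000;q=s['tool_rot']
print(p,q,'s',.0837*p[0]+.9965*p[1],'t',.9965*p[0]-.0837*p[1],'yaw',np.degrees(np.arctan2(2*q[2]**2-1,2*q[1]*q[2])))
print(s['contact_force'],s['joint_pos'])
E
```

```text
[448.85800927  88.40387762 100.76141469] [-2.59512232e-04  4.25961899e-02  9.99092337e-01 -4.81386601e-06] s 125.66387942296382 t 439.8876016791278 yaw 85.11735839809793
[-0.4890541   0.31341415 -0.63147693] [ 3.15338274e-02 -2.43656362e-01  2.11423678e+00  3.01871779e-05
  1.27153055e+00 -1.45405324e+00]
```

View pics/c6.png

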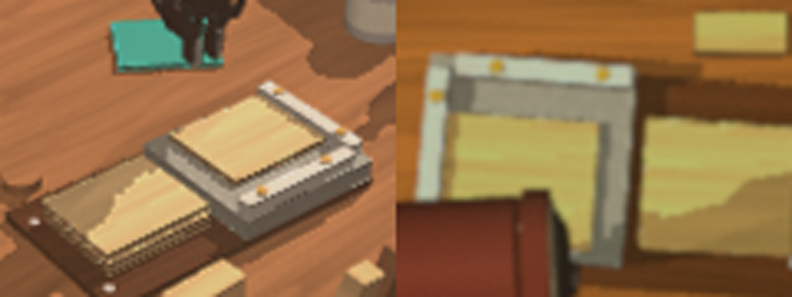

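The blank lies square against the stop, with its edge at about (448,160) in the right half and a gap still open to the fence above. Next I lower at its -x side.

play_rows:
  linear:
    - [0, -0.002, -0.025]
    - [0, 0, -0.025]
    - [0, 0, -0.01]
    - [0, 0, 0]
    - [0, 0, 0]
    - [0, 0, 0]
  turn: [0, 0, 0, 0, 0, 0]

```text
time: 18.32
tool_pos: [0.4498, 0.0866, 0.0422]
tool_rot: [0.001, 0.042, 0.999, 0.0]
contact_force: [0.3, -0.1, -0.5]
gripper_width: 0.236
grasp_force: 0.0
```

play_rows:
  linear:
    - [0.004, -0.0003, 0]
    - [0.004, -0.0003, 0]
    - [0.003, -0.0003, 0]
    - [0.003, -0.0002, 0]
    - [0.003, -0.0002, 0]
    - [0.002, -0.0001, 0]
    - [0.002, -0.0001, 0]
    - [0.002, -0.0001, 0]
  turn: [0, 0, 0, 0, 0, 0, 0, 0]

```text
time: 19.32
tool_pos: [0.472, 0.085, 0.041]
tool_rot: [-0.0, 0.042, 0.999, 0.0]
contact_force: [-0.8, -0.1, 0.1]
gripper_width: 0.234
grasp_force: 0.2
```

play_rows:
  linear:
    - [0.002, -0.0001, 0]
    - [0.002, -0.0002, 0]
    - [0.002, -0.0001, 0]
    - [0.002, -0.0001, 0]
    - [0.002, -0.0002, 0]
    - [0.002, -0.0001, 0]
    - [0.002, -0.0001, 0]
    - [0, 0, 0]
  turn: [0, 0, 0, 0, 0, 0, 0, 0]

```text
time: 20.32
tool_pos: [0.4862, 0.0841, 0.0412]
tool_rot: [0.0, 0.042, 0.999, 0.0]
contact_force: [-0.2, 0.6, -0.0]
gripper_width: 0.233
grasp_force: 0.0
```

```bash
python3 - <<'E'
from h import *
s=state();p=s['tool_pos']*1000;q=s['tool_rot']
print(p,'s',.0837*p[0]+.9965*p[1],'t',.9965*p[0]-.0837*p[1],'yaw',np.degrees(np.arctan2(2*q[2]**2-1,2*q[1]*q[2])),s['contact_force'])
E
```

```text
[486.23348929  84.09157508  41.21210491] s 124.49499761912014 t 477.49320724515934 yaw 85.21939778738654 [-0.24705628  0.59857127 -0.01568259]
```

play_rows:
  linear:
    - [0.001, -0.0001, 0]
    - [0.001, 0, 0]
    - [0.001, -0.0001, 0]
    - [0.001, 0, 0]
    - [0.001, -0.0001, 0]
    - [0, 0, 0]
  turn: [0, 0, 0, 0, 0, 0]

```text
time: 21.08
tool_pos: [0.4911, 0.0838, 0.0411]
tool_rot: [0.0, 0.042, 0.999, 0.0]
contact_force: [-0.2, -0.3, 0.4]
gripper_width: 0.235
grasp_force: 0.1
```

play_rows:
  linear:
    - [0.0005, 0, 0]
    - [0, 0, 0]
  turn: [0, 0]

```text
time: 21.32
tool_pos: [0.4915, 0.0838, 0.0411]
tool_rot: [0.0, 0.042, 0.999, 0.0]
contact_force: [-0.3, -0.2, 0.1]
gripper_width: 0.231
grasp_force: 0.2
```

play_rows:
  linear:
    - [0.0005, -0.0001, 0]
    - [0, 0, 0]
  turn: [0, 0]

```text
time: 21.58
tool_pos: [0.492, 0.0837, 0.0411]
tool_rot: [0.0, 0.042, 0.999, 0.0]
contact_force: [-0.4, -0.4, 0.7]
gripper_width: 0.236
grasp_force: 0.2
```

play_rows:
  linear:
    - [0.0005, 0, 0]
    - [0, 0, 0]
  turn: [0, 0]

```text
time: 21.82
tool_pos: [0.4925, 0.0837, 0.0411]
tool_rot: [0.0, 0.042, 0.999, 0.0]
contact_force: [-1.4, 0.6, -1.4]
gripper_width: 0.233
grasp_force: 0.2
```

play_rows:
  linear:
    - [0.0005, 0, 0]
    - [0, 0, 0]
  turn: [0, 0]

```text
time: 22.08
tool_pos: [0.493, 0.0837, 0.0411]
tool_rot: [0.0, 0.042, 0.999, -0.0]
contact_force: [-0.5, 0.3, 0.1]
gripper_width: 0.239
grasp_force: 0.2
```

play_rows:
  linear:
    - [0.0004, -0.0001, 0]
    - [0, 0, 0]
  turn: [0, 0]

```text
time: 22.32
tool_pos: [0.4934, 0.0836, 0.0411]
tool_rot: [0.0, 0.042, 0.999, 0.0]
contact_force: [-0.2, 0.3, -0.1]
gripper_width: 0.231
grasp_force: 0.2
```

play_rows:
  linear:
    - [0.0004, 0, 0]
    - [0, 0, 0]
  turn: [0, 0]

```text
time: 22.58
tool_pos: [0.4938, 0.0836, 0.0411]
tool_rot: [0.0, 0.042, 0.999, -0.0]
contact_force: [-0.4, -0.6, -0.5]
gripper_width: 0.229
grasp_force: 0.2
```

play_rows:
  linear:
    - [0.0004, 0, 0]
    - [0, 0, 0]
  turn: [0, 0]

```text
time: 22.82
tool_pos: [0.4942, 0.0836, 0.0411]
tool_rot: [0.0, 0.042, 0.999, 0.0]
contact_force: [-0.3, 0.5, -0.3]
gripper_width: 0.238
grasp_force: 0.2
```

play_rows:
  linear:
    - [0.0004, 0, 0]
    - [0, 0, 0]
  turn: [0, 0]

```text
time: 23.08
tool_pos: [0.4946, 0.0836, 0.0411]
tool_rot: [0.0, 0.042, 0.999, -0.0]
contact_force: [-0.5, 0.1, -0.5]
gripper_width: 0.234
grasp_force: 0.2
```

play_rows:
  linear:
    - [0.0004, -0.0001, 0]
    - [0, 0, 0]
  turn: [0, 0]

```text
time: 23.32
tool_pos: [0.4947, 0.0835, 0.0411]
tool_rot: [-0.0, 0.042, 0.999, 0.0]
contact_force: [-1.9, 0.9, 0.4]
gripper_width: 0.234
grasp_force: 0.9
```

play_rows:
  linear:
    - [0.0003, 0, 0]
    - [0, 0, 0]
  turn: [0, 0]

```text
time: 23.58
tool_pos: [0.4948, 0.0835, 0.041]
tool_rot: [-0.001, 0.042, 0.999, -0.0]
contact_force: [-3.5, 1.0, 2.6]
gripper_width: 0.235
grasp_force: 1.8
```

play_rows:
  linear:
    - [0.0003, 0, 0]
    - [0, 0, 0]
  turn: [0, 0]

```text
time: 23.82
tool_pos: [0.4949, 0.0835, 0.041]
tool_rot: [-0.001, 0.042, 0.999, -0.0]
contact_force: [-4.2, 0.1, 3.5]
gripper_width: 0.229
grasp_force: 2.6
```

```bash
python3 - <<'E'
from h import *
F=[]
for i in range(4):
    grab_frame('top');s=state();F.append(s['contact_force'])
print(np.mean(F,0),np.std(F,0),s['tool_pos'])
E
```

```text
[-5.24934905  0.36147894  3.70912818] [0.47029147 0.30625355 0.53508899] [0.49488104 0.08354144 0.04095457]
```

play_rows:
  linear:
    - [0.0003, 0, 0]
    - [0, 0, 0]
    - [0, 0, 0]
    - [0, 0, 0]
    - [0, 0, 0]
    - [0, 0, 0]
    - [0, 0, 0]
    - [0, 0, 0]
  turn: [0, 0, 0, 0, 0, 0, 0, 0]

```text
time: 25.02
tool_pos: [0.4949, 0.0835, 0.0409]
tool_rot: [-0.001, 0.042, 0.999, -0.0]
contact_force: [-6.3, 0.9, 3.9]
gripper_width: 0.231
grasp_force: 3.1
```

```bash
python3 - <<'E'
from h import *
F=[]
for i in range(8):
    grab_frame('top');s=state();F.append(s['contact_force'])
print(np.mean(F,0),np.std(F,0),s['tool_pos'])
E
```

```text
[-6.26618573  0.5933174   4.08889366] [0.70778384 0.46461107 0.54545962] [0.49486548 0.08354476 0.04087193]
```

play_rows:
  linear:
    - [0.0002, 0, 0.0002]
    - [0.0002, 0, 0]
    - [0, 0, 0]
    - [0, 0, 0]
  turn: [0, 0, 0, 0]

```text
time: 25.92
tool_pos: [0.4949, 0.0835, 0.0409]
tool_rot: [-0.002, 0.042, 0.999, -0.0]
contact_force: [-5.9, 0.4, 3.8]
gripper_width: 0.232
grasp_force: 3.5
```

```bash
python3 - <<'E'
from h import *
F=[]
for i in range(6):
    grab_frame('top');s=state();F.append(s['contact_force'])
print(np.mean(F,0),np.std(F,0),s['tool_pos'])
E
```

```text
[-7.0730848  0.567138   4.0245383] [0.28693631 0.37208279 0.33251531] [0.49494563 0.08355146 0.04093199]
```

play_rows:
  linear:
    - [0.0002, 0, 0.0003]
    - [0, 0, 0]
    - [0, 0, 0]
    - [0, 0, 0]
    - [0, 0, 0]
    - [0, 0, 0]
    - [0, 0, 0]
    - [0, 0, 0]
  turn: [0, 0, 0, 0, 0, 0, 0, 0]

```text
time: 27.22
tool_pos: [0.4949, 0.0835, 0.041]
tool_rot: [-0.002, 0.042, 0.999, -0.0]
contact_force: [-5.6, -0.1, 2.7]
gripper_width: 0.233
grasp_force: 3.4
```

```bash
python3 - <<'E'
from h import *
F=[]
for i in range(8):
    grab_frame('top');s=state();F.append(s['contact_force'])
print(np.mean(F,0),np.std(F,0),s['tool_pos'])
E
```

```text
[-6.78576347  0.45024889  2.85843592] [0.53499025 0.49169348 0.62925853] [0.49492251 0.08353622 0.04096266]
```

play_rows:
  linear:
    - [0.0003, 0, 0.0002]
    - [0, 0, 0]
    - [0, 0, 0]
    - [0, 0, 0]
    - [0, 0, 0]
    - [0, 0, 0]
    - [0, 0, 0]
    - [0, 0, 0]
  turn: [0, 0, 0, 0, 0, 0, 0, 0]

```text
time: 28.62
tool_pos: [0.4949, 0.0836, 0.041]
tool_rot: [-0.002, 0.042, 0.999, -0.0]
contact_force: [-5.8, 0.1, 2.8]
gripper_width: 0.229
grasp_force: 3.6
```

```bash
python3 - <<'E'
from h import *
F=[]
for i in range(8):
    grab_frame('top');s=state();F.append(s['contact_force'])
print(np.mean(F,0),np.std(F,0),s['tool_pos'])
E
```

```text
[-6.87580821 -0.04151594  2.83978328] [0.51213985 0.54861379 0.4497097 ] [0.49493768 0.08356239 0.0409851 ]
```

play_rows:
  linear:
    - [0.0003, 0, 0]
    - [0, 0, 0]
    - [0, 0, 0]
    - [0, 0, 0]
    - [0, 0, 0]
    - [0, 0, 0]
    - [0, 0, 0]
    - [0, 0, 0]
  turn: [0, 0, 0, 0, 0, 0, 0, 0]

```text
time: 30.02
tool_pos: [0.495, 0.0835, 0.041]
tool_rot: [-0.003, 0.042, 0.999, -0.0]
contact_force: [-7.8, 0.2, 4.2]
gripper_width: 0.236
grasp_force: 4.1
```

```bash
python3 - <<'E'
from h import *
F=[]
for i in range(8):
    grab_frame('top');s=state();F.append(s['contact_force'])
print(np.mean(F,0),np.std(F,0),s['tool_pos'])
E
```

```text
[-8.48772758  0.21455423  4.12788654] [0.63629845 0.17700601 0.55378292] [0.49494783 0.08354221 0.04094823]
```

play_rows:
  linear:
    - [-0.001, 0.0001, 0]
    - [-0.003, 0.0002, 0]
    - [-0.01, 0.0008, 0]
    - [-0.012, 0.001, 0]
    - [0, 0, 0.03]
    - [0, 0, 0.04]
    - [0, 0, 0.04]
    - [0, 0, 0]
  turn: [0, 0, 0, 0, 0, 0, 0, 0]

```text
time: 31.42
tool_pos: [0.4733, 0.0858, 0.1562]
tool_rot: [0.004, 0.042, 0.999, 0.0]
contact_force: [0.7, -0.7, -0.6]
gripper_width: 0.234
grasp_force: 0.0
```

play_rows:
  linear:
    - [-0.02, 0.02, 0.01]
    - [-0.03, 0.04, 0.01]
    - [-0.03, 0.05, 0.01]
    - [-0.03, 0.05, 0]
    - [0, 0.05, 0]
    - [0, 0.05, 0]
    - [0, 0.05, 0]
    - [0, 0, 0]
  turn: [0, 0, 0, 0, 0, 0, 0, 0]

```text
time: 32.42
tool_pos: [0.3596, 0.3973, 0.1799]
tool_rot: [-0.001, 0.04, 0.999, -0.001]
contact_force: [-0.6, -0.4, -0.4]
gripper_width: 0.23
grasp_force: 0.0
```

```bash
python3 - <<'E'
from h import *
b=save('top','t7.png');a=save('scene','s7.png')
cv2.imwrite('pics/c7.png',cv2.resize(np.hstack([a[145:240,195:320],b[130:225,190:315]])[:,:,::-1],(800,304),interpolation=cv2.INTER_CUBIC))
s=state();print(s['time'],s['tool_pos'])
E
```

```text
32.525 [0.3600798  0.39507815 0.18021178]
```

View pics/c7.png

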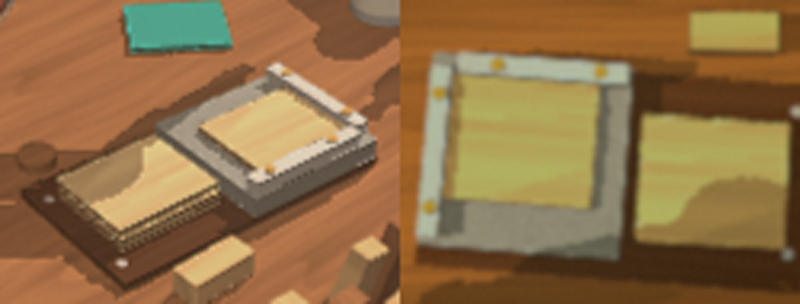

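The blank lies against the fence at about (525,83), and the stack is unmoved. I'll check the thin dark strip at the stop, near (450,150), before handing in.

```bash
python3 - <<'E'
from h import *
i6=cv2.imread('pics/t6.png');b=cv2.imread('pics/t7.png');t5=cv2.imread('pics/t5.png')
P=lambda im:cv2.resize(im,None,fx=12,fy=12,interpolation=cv2.INTER_CUBIC)
cv2.imwrite('pics/c8.png',np.hstack([P(i6[160:195,195:227]),P(b[148:183,195:227])]))
for f in(i6,b): print(f[172,196:216].tolist())
E
```

```text
[[52, 108, 172], [98, 136, 175], [147, 176, 182], [166, 193, 185], [168, 195, 186], [165, 193, 185], [169, 193, 186], [158, 175, 169], [111, 130, 134], [69, 112, 137], [64, 121, 152], [72, 135, 160], [85, 157, 174], [92, 170, 183], [95, 175, 186], [95, 175, 187], [94, 175, 187], [94, 174, 187], [94, 174, 187], [94, 174, 186]]
[[50, 104, 165], [93, 129, 167], [140, 167, 174], [159, 185, 177], [159, 185, 176], [158, 185, 178], [160, 184, 178], [150, 167, 161], [107, 125, 130], [68, 109, 133], [60, 115, 145], [68, 127, 153], [80, 149, 166], [89, 164, 176], [91, 167, 178], [90, 168, 177], [91, 168, 178], [90, 167, 178], [90, 167, 178], [91, 168, 177]]
```

View pics/c8.png

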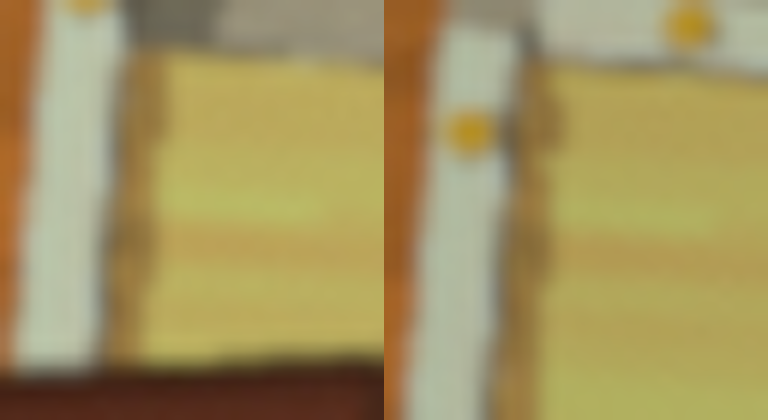

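The strip is the bar's shadow on the blank. The edge profile at the stop is the same before and after the fence press, so the blank still touches it.

```bash
python3 -c "
from plant import *
print(job_done())"
```

```text
the job is handed in; nothing more can be done
None
```

I slid the top blank onto the jig bed and pressed it against the stop (about 6.8 N), then the fence (about 7 to 8.5 N at the wrist), each for over half a second. It was lying flat and square in the corner with the stack unmoved in the last pictures when I handed the job in; no verdict came back.

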